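# Unclip the charged battery pack from the charger

### The job

The longer (taller) battery pack in the desktop charger is full. Switch the charger off at its rocker switch first; then take the longer pack out, keeping its release button pressed in while you pull so that the latch is not forced, and stand it upright in the empty compartment of the desk tray, setting it down rather than dropping it. Leave the shorter pack clipped in its bay.

Things in the scene. Friction and masses are not known exactly. Their poses are not given: they have to be found in the camera images.
- charger: Two-bay desktop battery charger, dark grey, 124 mm deep (x), 204 mm wide (y), flat deck at z = 48 mm; fixed. Origin: centre of its underside, z up; its front is its -x side, toward the robot. Bays centred at (x 0, y -60 mm) and (x 0, y +24 mm), 30 mm deep (floor at z = 18 mm), 1 to 1.5 mm play round a pack. Rocker switch on the deck near the +y end at (x -18, y +78 mm).
- rocker_part (a joint): The rocker switch, rad: 0 = on (front end, toward the charger's -x, stands up), 0.4 = fully off (front end pressed down). It turns stiffly and stays where it is left; pressing the front end takes about 3 N.
- rocker_end (a point): Point on the top face of the rocker's front (raised) end, 12 mm in front of its pivot, the place to press straight down; about 57 mm above the desk when on, going down about 5 mm. The rocker is 36 mm long and 24 mm wide.
- long_pack: Longer battery pack, 100 mm tall, loose, 0.3 to 0.5 kg, upright in either bay, 30 mm deep, its top 70 mm above the deck. Head 46 mm (x) by 56 mm (y), foot 44 by 54. Origin: centre of its flat underside; z up, x and y as the charger's. Release button on the front (-x) face; back (+x) face plain: squeeze across x, one finger on the button, and pull straight up. Hook clear after 20 mm, foot after 30.
- long_pack_button (a point): Centre of the outer face of the long pack's release button, at rest: 31 mm in front (-x) of the pack's axis (8 mm proud of the head), 76 mm above the pack's underside. Button 28 mm wide, 24 mm high. The point is fixed to the pack and does not move in with the button.
- long_pack_latch (a joint): How far the long pack's release button is pressed in, m: 0 = out, 0.0065 = fully in. The button and the steel hook at the foot are one sliding piece; the hook lets go of the bay from about 0.005. Spring: 3.5 N at rest, 8 N fully in.
- short_pack: The shorter battery pack, same make and section but 76 mm tall (its top 46 mm above the deck), clipped in the other bay; 84 mm between the axes of the packs. It stays there.
- tray: Dark wooden desk tray, 152 mm (x) by 180 mm (y), walls 34 mm high, fixed. Origin: centre of its underside. Its +y compartment holds small things up to 100 mm high (a standing glue stick), its -y compartment is empty.
- tray_bay (a point): Centre of the floor of the empty compartment, 8 mm above the desk; axes as the tray's. The compartment is 138 mm long (x) and 91 mm wide (y) inside.

How it is judged:
On the way, in this order (a step that is already met when the one before it is completed fails the run):
1. the charger is switched off at its rocker (value of joint rocker_part above 0.3 rad), for 0.2 s.
2. the long pack is drawn clear of its bay (z of long_pack in the frame of charger above 0.055 m), for 0.1 s.
At the end, for the whole second after the job is handed in: The rocker is off (over 0.3 rad); the long pack stands upright (within 0.1 rad) and at rest on the floor of the tray's empty compartment (its underside within 6 mm of that floor, its axis within the compartment); the short pack is still clipped in its bay, within 8 mm of where it was (value of joint rocker_part above 0.3 rad and x of long_pack in the frame of tray_bay between -0.055 and 0.055 m and y of long_pack in the frame of tray_bay between -0.035 and 0.035 m and z of long_pack in the frame of tray_bay below 0.006 m and angle between long_pack's own z axis and vertical below 0.1 rad and linear speed of long_pack below 0.02 m/s and distance of short_pack from where it was at the start of the episode below 0.008 m); the robot touches nothing.
It fails at once if the latch is forced: the long pack is drawn up in its bay without its button pressed in (z of long_pack in the frame of charger between 0.0225 and 0.035 m and horizontal distance between long_pack and charger below 0.08 m and value of joint long_pack_latch below 0.0025 m).
It fails at once if the short pack is pulled from its bay (distance of short_pack from where it was at the start of the episode above 0.012 m).
It fails at once if the long pack is dropped: let go while more than 25 mm above the floor of the tray (z of long_pack in the frame of tray_bay above 0.025 m and z of long_pack in the frame of charger above 0.05 m and contact force between the fingers and long_pack below 0.05 N).
It also fails if it takes over 48 s, if anything falls off the work surface, if the arm or the gripper's body presses on something with over 40 N, if the wrist force passes 120 N, or if a joint passes its speed limit or range.

### The arm

A 7-joint arm with a two-finger parallel gripper is mounted at the origin on a cart in front of the work surface, level with it; the furniture and walls round the work are solid. World frame = base frame: x ahead of the robot, y to its left, z up, the work surface at z = 0. Lengths are in m, angles in rad, forces in N, time in s.
With the tool pointing down it reaches from about 0.35 to 0.9 m from the base axis. Payload 8.1 kg.
Tool frame: the origin (TCP) lies on the centre line of the jaws, within the pads' length; the fingertips stand 8 mm ahead of it and the grasp point (between the pads) lies 11 mm behind it; z points along the fingers, y is the line along which they close (so a half turn about z gives the same grasp; the last joint's range is limited). The gripper opens to 85 mm and grips with 20 to 120 N. Pads are 22 mm wide; open, the fingers measure 114 mm over their backs; the gripper's body (76 mm by 85 mm) begins 54 mm behind the grasp point. The pads swing forward as they close: fully open they stand 13 mm farther back than shut.
Start: joints at [1.228, 0.434, 0.025, 1.573, -0.012, 1.134, -0.075], TCP at [0.148, -0.607, 0.214] pointing down, gripper open.
Joint ranges: [-2.62, 2.62], [-0.44, 2.09], [-1.27, 1.32], [0.08, 2.57], [-1.32, 4.46], [0.12, 2], [-2.74, 2.74]. Speed limits (rad/s): [2.22, 2.22, 3.01, 3.01, 3.14, 3.14, 3.14].

### API

Orientations are given as a unit quaternion [x, y, z, w].
In Python, from bench import robot, viewer, order gives the robot as it stands.
- The arm moves only by the shell command python3 -m inch 'ROWS' [FORCE]. ROWS is JSON, a list of rows, each a list of 7 numbers: the shift along the tool's x, y, z in cm, then the turn, a rotation vector about the tool's x, y, z in degrees, then the closure in counts, from 0 (fully open) to 255 (shut). A call has 1 to 5 rows; each row shifts and turns the commanded pose from where the row before left it, along the tool's axes as they then stand; what a row does not reach is not made up. A row lasts 1/12 s, in which the tool goes at most 41.7 mm and 7.16 degrees, less where a joint would pass 70% of its speed; a pose out of reach is approached as far as the arm can. A call is refused whole if a number of a shift passes 4.17 or a number of a turn 7.16, either way. A call with a gripper value outside its range is refused whole. The fingers move at their own pace and stop on an object; FORCE is the grip in N (left out, the last holds). Time passes only in rows, so rows that do not move let the fingers close. It gives the time, the measured TCP pose, the force, the opening and the grip force at its end, in the units of the state.
- robot.get_obs(): the state, without advancing time (a new reading comes with each control period).
- viewer.camera(name): name is "scene" or "top" or "wrist"; returns the picture (420x560x3 uint8, red, green, blue); there is no depth.
- viewer.get_calibration(name): a dict with "fx", "fy", "cx", "cy" (pixels), "R" (3x3) and "t" (3): a world point X has camera coordinates R X + t; the wrist camera has in their place "tool_from_camera" (4x4, takes a point from camera to tool coordinates, whose origin is the TCP and whose axes are the flange's). Camera axes: x right, y down, z forward; pixel columns grow to the right and rows downward; lengths in m; the calibration is good to about 2 mm. A picture is of the moment at which its call begins: read the wrist's pose just before it. get_calibration takes no time and is no camera call.
- order.sign_off(): hands the job in; it is judged then, once.
The state is a dict: "time": time; "q": joint angles; "dq": joint speeds; "joint_efforts": joint torques, N m; "eef_pos": TCP position; "tool_rot": TCP orientation; "force": force on the tool from outside, world axes, zero at the start; "ft_torque": the same for the moment, N m; "opening": finger opening in m; "grip_force": force on a finger pad.
Only numpy, scipy, OpenCV 4.12 (cv2) and the standard library are available. Lean on these libraries where they do the work, as an engineer would, in place of code of your own. Each camera call takes 0.05 s, during which the arm holds its last target. There are 200 camera calls.

## Working session

There is one attempt and no reset: what is moved stays moved. The work goes in short steps, Python scripts to look and compute and a shell command to move; the robot and the scene stay as the last step left them, time stands still between calls to the robot, and variables do not carry over. Pictures are saved under pics/ and viewed, at most 10 in all, crops included, and the job is handed in when it is done.

```bash
mkdir -p pics; ls
python3 - <<'E'
from bench import robot, viewer, order
import cv2,json
o=robot.get_obs()
for k in o: print(k,o[k])
a=viewer.camera("scene");b=viewer.camera("top")
cv2.imwrite("pics/s0.png",a[:,:,::-1]);cv2.imwrite("pics/t0.png",b[:,:,::-1])
for n in("scene","top","wrist"):print(n,viewer.get_calibration(n))
E
```

```text
pics
time 0.0
q [ 1.22842622  0.43521262  0.02496019  1.57410334 -0.0115869   1.13398928
 -0.07510391]
dq [ 1.28535530e-03 -9.48283475e-04  7.92366713e-04 -6.86682090e-04
  1.75638289e-03  9.91116032e-04  8.88601210e-05]
joint_efforts [ 9.04792560e-04 -6.70461130e+01  1.02544460e+00 -3.16217816e+01
  1.55704049e-02  1.23416015e-02 -1.04358386e-05]
eef_pos [ 0.14824321 -0.606616    0.21292987]
tool_rot [ 9.92825471e-01  1.19569939e-01 -1.67124346e-04 -7.65901109e-04]
force [ 0.30510715  0.39234095 -0.66154577]
ft_torque [ 0.02305707  0.04117693 -0.02424303]
grip_force 0.0
opening 0.08540523091799507
scene {'fx': 513.2413192909675, 'fy': 513.2413192909675, 'cx': 287.0521237406074, 'cy': 201.04176812011013, 'R': array([[-0.43129254, -0.90221081,  0.00155072],
       [-0.68079721,  0.32431923, -0.65675885],
       [ 0.59203201, -0.28431092, -0.75409907]]), 't': array([0.46218014, 0.35495726, 0.87872125])}
top {'fx': 460.3102149435359, 'fy': 460.3102149435359, 'cx': 282.4557837004943, 'cy': 212.14049583246242, 'R': array([[ 0.02138374, -0.99971406, -0.01070239],
       [-0.99922683, -0.02101761, -0.0332265 ],
       [ 0.03299206,  0.01140462, -0.99939054]]), 't': array([0.249551  , 0.5485918 , 0.89644629])}
wrist {'fx': 331.41792184689876, 'fy': 331.41792184689876, 'cx': 278.18411050129885, 'cy': 208.43820474638676, 'tool_from_camera': array([[-6.80688184e-04, -9.60303662e-01, -2.78955936e-01,
         7.19765647e-02],
       [ 9.99999762e-01, -6.84402866e-04, -8.40758037e-05,
        -1.49113881e-03],
       [-1.10179940e-04, -2.78955927e-01,  9.60303899e-01,
        -1.59699300e-01],
       [ 0.00000000e+00,  0.00000000e+00,  0.00000000e+00,
         1.00000000e+00]])}
```

View pics/s0.png

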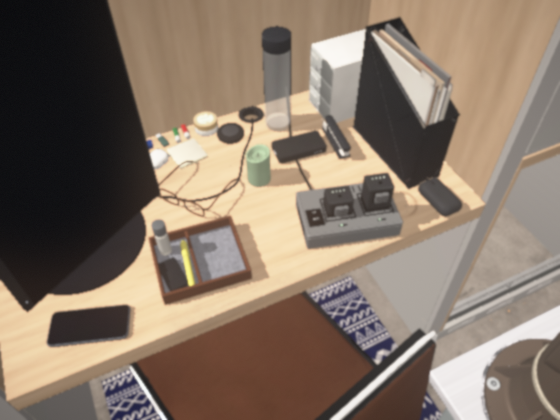

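View pics/t0.png

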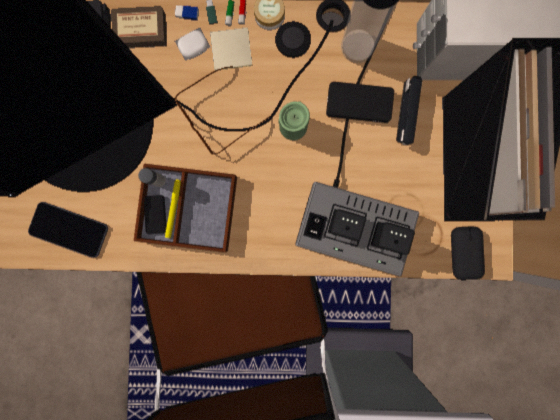

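The scene view shows the charger at about (348,213), with the taller pack at (377,192) in the -y bay, and the tray at (200,258). In the top view the rocker is at (315,226), the long pack's top is near (394,238), and the empty tray compartment is near (208,212).

```bash
cat > h.py <<'E'
import numpy as np, cv2
from bench import robot, viewer
from scipy.spatial.transform import Rotation as Ro
def ray(cal,uv,z,obs=None):
    uv=np.atleast_2d(np.array(uv,float))
    d=np.c_[(uv[:,0]-cal['cx'])/cal['fx'],(uv[:,1]-cal['cy'])/cal['fy'],np.ones(len(uv))]
    if obs is None:
        R=np.array(cal['R']).T; c=-R@np.array(cal['t'])
    else:
        T=np.array(cal['tool_from_camera']); Rt=Ro.from_quat(obs['tool_rot']).as_matrix()
        R=Rt@T[:3,:3]; c=Rt@T[:3,3]+obs['eef_pos']
    w=d@R.T
    return c+w*((z-c[2])/w[:,2])[:,None]
def proj(cal,P):
    q=np.atleast_2d(P)@np.array(cal['R']).T+cal['t']
    return np.c_[q[:,0]/q[:,2]*cal['fx']+cal['cx'],q[:,1]/q[:,2]*cal['fy']+cal['cy']]
E
python3 - <<'E'
import cv2
b=cv2.imread("pics/t0.png")
c=cv2.resize(b[165:290,280:440],None,fx=4.8,fy=4.8,interpolation=cv2.INTER_CUBIC)
c=cv2.convertScaleAbs(c,alpha=1.8,beta=20)
cv2.imwrite("pics/t0c.png",c);print(c.shape)
E
```

```text
(600, 768, 3)
```

View pics/t0c.png

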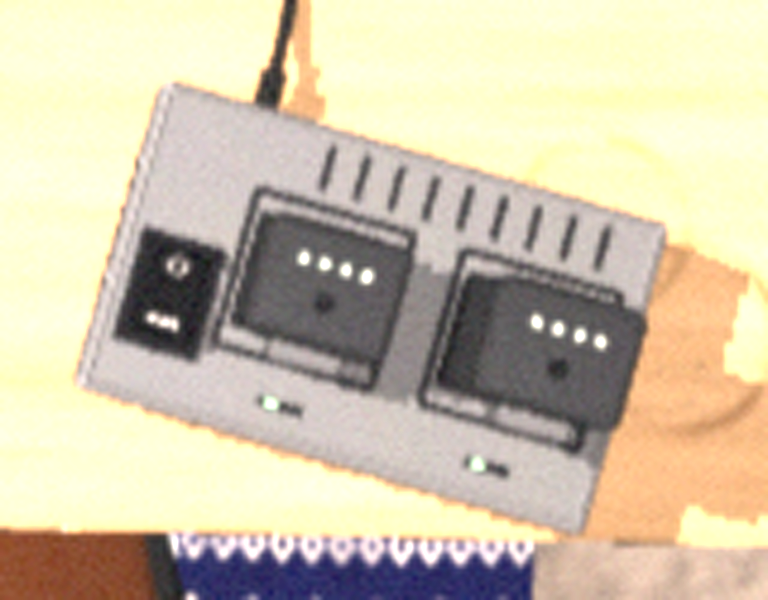

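The crop shows the deck corners at (170,85), (664,228), (582,530) and (85,382), the rocker centred at (170,293), and the long pack in the right-hand (-y) bay, with its top running from about (490,275) to (645,430).

Run:
```python
from h import *
cal=viewer.get_calibration("top")
f=lambda u:np.array(u,float)/4.8+[280-.4,165-.4]
C=ray(cal,f([(170,85),(664,228),(582,530),(85,382)]),.048)
print(C)
# fit charger pose: local corners
L=np.array([[.062,.102],[.062,-.102],[-.062,-.102],[-.062,.102]])
m=C[:,:2].mean(0);H=(L.T@(C[:,:2]-m));th=np.arctan2(H[0,1]-H[1,0],H[0,0]+H[1,1])
R=np.array([[np.cos(th),-np.sin(th)],[np.sin(th),np.cos(th)]])
print("centre",m,"yaw deg",np.degrees(th),"res",C[:,:2]-m-L@R.T)
print("rocker end",R@[-.030,.078]+m, "meas rocker", ray(cal,f((170,293)),.052), R@[-.018,.078]+m)
print("pack",R@[0,-.06]+m,"button",R@[-.031,-.06]+m,ray(cal,f((558,369)),.118))
s=viewer.get_calibration("scene")
for n,p,z in(("rock",[-.018,.078],.05),("long",[0,-.06],.118),("short",[0,.024],.094)):
  print(n,proj(s,np.r_[R@p+m,z]),proj(cal,np.r_[R@p+m,z]))
# tray: corners of the compartment (floor mask)
b=cv2.imread("pics/t0.png")
T=ray(cal,[(146,166),(237,175),(228,251),(135,242)],.034);print("tray",T,T.mean(0),T[0]-T[1],T[0]-T[3])
t=T.mean(0)[:2];v=(T[1]-T[0]+T[2]-T[3])[:2];yw=-v/np.linalg.norm(v)
print("tray yaw",np.degrees(np.arctan2(-yw[0],yw[1])),"bay?",t-yw*.0425, ray(cal,(208,212),.008))
o=robot.get_obs();Rt=Ro.from_quat(o['tool_rot']).as_matrix();print(Rt)
```

```text
[[0.59966892 0.20033817 0.048     ]
 [0.54737683 0.0056881  0.048     ]
 [0.42868071 0.03623809 0.048     ]
 [0.48215082 0.23143797 0.048     ]]
centre [0.51446932 0.11842558] yaw deg -15.030375237612317 res [[-0.00113106 -0.00051931]
 [-0.0005196   0.00185147]
 [ 0.00054205  0.0002444 ]
 [ 0.00110861 -0.00157656]]
rocker end [0.50572349 0.20153702] meas rocker [[0.51774482 0.19901817 0.052     ]] [0.51731295 0.19842504]
pack [0.49890946 0.06047827] button [0.46897001 0.06851754] [[0.49303516 0.06288275 0.118     ]]
rock [[315.33944792 217.17350136]] [[315.26400547 225.88221087]]
long [[379.62715272 180.57668399]] [[397.28960005 238.1023267 ]]
short [[339.52756004 193.72389848]] [[348.65555551 224.58378793]]
tray [[0.62600829 0.52629824 0.034     ]
 [0.6121209  0.34993388 0.034     ]
 [0.46572352 0.36359016 0.034     ]
 [0.47904813 0.54291527 0.034     ]] [0.54572521 0.44568439 0.034     ] [0.01388739 0.17636436 0.        ] [ 0.14696016 -0.01661702  0.        ]
tray yaw -4.374888325850617 bay? [0.54248322 0.40330822] [[0.54043651 0.40848446 0.008     ]]
[[ 9.71402085e-01  2.37440027e-01 -4.71787585e-04]
 [ 2.37440460e-01 -9.71401115e-01  1.37930994e-03]
 [-1.30791596e-04 -1.45188601e-03 -9.99998937e-01]]
```

```bash
python3 -m inch '[[2.4,-2.9,-0.8,0,0,0,255],[2.4,-2.9,-0.8,0,0,0,255],[2.4,-2.9,-0.8,0,0,0,255],[2.4,-2.9,-0.8,0,0,0,255],[2.4,-2.9,-0.8,0,0,0,255]]' 30
python3 -m inch '[[2.4,-2.9,-0.7,0,0,0,255],[2.4,-2.9,-0.7,0,0,0,255],[2.4,-2.9,-0.7,0,0,0,255],[2.4,-2.9,-0.7,0,0,0,255],[0,0,0,0,0,-7,255]]'
python3 -m inch '[[0,0,0,0,0,-7,255],[0,0,0,0,0,-7,255],[0,0,0,0,0,-7,255],[0,0,0,0,0,-7,255],[0,0,0,0,0,-7,255]]'
python3 -m inch '[[0,0,0,0,0,-7,255],[0,0,0,0,0,-7,255],[0,0,0,0,0,-5.3,255],[0,0,0,0,0,0,255]]'
cat > to.py <<'E'
# to.py x y z : shift left to go, in tool cm, and yaw of the tool's y axis
from h import *; import sys
o=robot.get_obs();M=Ro.from_quat(o['tool_rot']).as_matrix()
g=np.array(list(map(float,sys.argv[1:4])))
print("t",o['time'],"eef",o['eef_pos'].round(4),"tool cm",(100*M.T@(g-o['eef_pos'])).round(2),"yaw y",np.degrees(np.arctan2(M[1,1],M[0,1])).round(2),"tilt",M[:,2].round(4),"F",o['force'].round(1),"q",o['q'].round(2),"open",round(o['opening'],4),"grip",o['grip_force'])
E
python3 to.py 0.50 0.203 0.2
```

```text
time: 0.52
eef_pos: [0.2309, -0.4359, 0.2537]
tool_rot: [0.993, 0.119, -0.0, -0.0]
force: [0.9, 0.3, -0.5]
opening: 0.0253
grip_force: 0.0
time: 0.93
eef_pos: [0.2999, -0.2961, 0.283]
tool_rot: [0.984, 0.18, 0.001, -0.0]
force: [0.8, -0.6, -0.6]
opening: 0.0002
grip_force: 0.0
time: 1.35
eef_pos: [0.2961, -0.3021, 0.2814]
tool_rot: [0.883, 0.47, -0.0, -0.0]
force: [0.1, -0.2, -0.0]
opening: -0.0001
grip_force: 0.0
time: 1.68
eef_pos: [0.2961, -0.3022, 0.2815]
tool_rot: [0.792, 0.611, -0.0, -0.0]
force: [0.1, -0.6, 0.5]
opening: 0.0
grip_force: 0.0
t 1.6833 eef [ 0.2961 -0.3022  0.2815] tool cm [54.04  6.9   8.15] yaw y -14.72 tilt [-5.e-04  3.e-04 -1.e+00] F [ 0.1 -0.6  0.5] q [ 0.88  0.06 -0.22  1.91  0.01  1.18  0.4 ] open 0.0 grip 0.0
```

```bash
python3 -m inch '[[4,0.4,0,0,0,0,255],[4,0.4,0,0,0,0,255],[4,0.4,0,0,0,0,255],[4,0.4,0,0,0,0,255],[4,0.4,0,0,0,0,255]]'
python3 -m inch '[[4,0.6,0,0,0,0,255],[4,0.6,0,0,0,0,255],[4,0.6,0,0,0,0,255],[4,0.6,0,0,0,0,255],[4,0.6,0,0,0,0,255]]'
python3 -m inch '[[4,0.6,0,0,0,0,255],[0,0,0,0,0,0,255],[0,0,0,0,0,0,255]]'
python3 to.py 0.50 0.203 0.2
python3 - <<'E'
from h import *
import pickle
o=robot.get_obs();a=viewer.camera("wrist")
pickle.dump(o,open("w1.pkl","wb"));cv2.imwrite("pics/w1.png",a[:,:,::-1])
E
```

```text
time: 2.1
eef_pos: [0.3673, -0.1124, 0.2818]
tool_rot: [0.794, 0.607, -0.0, 0.0]
force: [2.9, -1.2, 0.3]
opening: -0.0002
grip_force: 0.0
time: 2.52
eef_pos: [0.4481, 0.073, 0.2818]
tool_rot: [0.795, 0.607, 0.0, 0.0]
force: [0.5, -0.1, 1.2]
opening: 0.0001
grip_force: 0.0
time: 2.77
eef_pos: [0.464, 0.1109, 0.2812]
tool_rot: [0.793, 0.61, -0.0, -0.001]
force: [-0.7, -0.5, -0.5]
opening: -0.0001
grip_force: 0.0
t 2.7667 eef [0.464  0.1109 0.2812] tool cm [9.82 1.13 8.13] yaw y -14.87 tilt [-0.0011  0.0013 -1.    ] F [-0.7 -0.5 -0.5] q [ 0.24  0.21 -0.69  1.77  0.14  1.21 -0.75] open -0.0001 grip 0.0
```

View pics/w1.png

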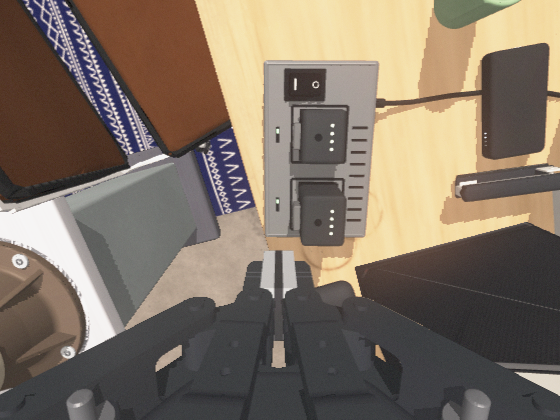

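The wrist view shows the deck corners at about (265,62), (378,62), (366,237) and (267,236), the rocker at (305,84) with its front end on the left (raised side "I"), and the long pack's top centred near (323,215).

Run:
```python
from h import *
import pickle
o=pickle.load(open("w1.pkl","rb"));cal=viewer.get_calibration("wrist")
C=ray(cal,[(265,62),(378,61),(366,237),(267,236)],.048,o)
L=np.array([[-.062,.102],[.062,.102],[.062,-.102],[-.062,-.102]])
m=C[:,:2].mean(0);H=(L.T@(C[:,:2]-m));th=np.arctan2(H[0,1]-H[1,0],H[0,0]+H[1,1])
R=np.array([[np.cos(th),-np.sin(th)],[np.sin(th),np.cos(th)]])
print(m,np.degrees(th),(C[:,:2]-m-L@R.T).round(4))
r=ray(cal,[(305,84)],.052,o)[0,:2]; print("rocker",r,R.T@(r-m)); p=ray(cal,[(323,201)],.118,o)[0,:2]
for u in[(300,185),(344,183),(344,245),(302,245)]:
  p=ray(cal,u,.118,o)[0,:2];print("pack corner",p,R.T@(p-m))
```

```text
[0.51633155 0.1218004 ] -14.695172310453323 [[ 0.     -0.0001]
 [-0.0003  0.0005]
 [ 0.0005 -0.0012]
 [-0.0002  0.0008]]
rocker [0.51885015 0.20259905] [-0.01806051  0.07879456]
pack corner [0.48577398 0.10853158] [-0.02619203 -0.02058652]
pack corner [0.52844662 0.0992787 ] [ 0.017432   -0.01871168]
pack corner [0.51495107 0.03441576] [ 0.0208321 -0.0848764]
pack corner [0.47242732 0.04570903] [-0.0231655  -0.08473982]
```

```bash
python3 to.py 0.5018 0.205 0.075
```

```text
t 2.8167 eef [0.4637 0.1089 0.2812] tool cm [10.28  1.21 20.61] yaw y -15.0 tilt [-0.0013  0.     -1.    ] F [-0.9 -0.4 -1.7] q [ 0.24  0.21 -0.69  1.77  0.14  1.21 -0.75] open 0.0003 grip 0.0
```

```bash
python3 -m inch '[[3.43,0.4,0,0,0,0,255],[3.43,0.4,0,0,0,0,255],[3.43,0.4,0,0,0,0,255],[0,0,4,0,0,0,255],[0,0,4,0,0,0,255]]'
python3 -m inch '[[0,0,4,0,0,0,255],[0,0,4,0,0,0,255],[0,0,3.6,0,0,0,255],[0,0,0.5,0,0,0,255],[0,0,0,0,0,0,255]]'
python3 to.py 0.5018 0.205 0.060
```

```text
time: 3.23
eef_pos: [0.5039, 0.2061, 0.2025]
tool_rot: [0.794, 0.608, 0.003, 0.0]
force: [0.9, -0.8, -1.1]
opening: 0.0001
grip_force: 0.0
time: 3.65
eef_pos: [0.501, 0.2022, 0.0792]
tool_rot: [0.794, 0.608, -0.002, -0.0]
force: [0.1, 0.5, 0.0]
opening: -0.0001
grip_force: 0.0
t 3.65 eef [0.501  0.2022 0.0792] tool cm [0.3  0.01 1.92] yaw y -15.12 tilt [-0.0041 -0.0027 -1.    ] F [0.1 0.5 0. ] q [-0.03  0.54 -0.62  1.89  0.41  0.85 -1.13] open -0.0001 grip 0.0
```

```bash
python3 -m inch '[[0.2,0,0.7,0,0,0,255],[0,0,0.4,0,0,0,255],[0,0,0.3,0,0,0,255],[0,0,0.3,0,0,0,255],[0,0,0,0,0,0,255]]'
python3 -m inch '[[0,0,0.3,0,0,0,255],[0,0,0,0,0,0,255],[0,0,0,0,0,0,255]]'
python3 to.py 0.5018 0.205 0.060
```

```text
time: 4.07
eef_pos: [0.5029, 0.2065, 0.064]
tool_rot: [0.793, 0.609, 0.0, 0.0]
force: [-1.0, 0.5, -0.3]
opening: -0.0
grip_force: 0.0
time: 4.32
eef_pos: [0.5027, 0.2065, 0.0607]
tool_rot: [0.793, 0.609, -0.0, 0.0]
force: [-0.2, 0.2, 0.5]
opening: -0.0005
grip_force: 0.0
t 4.3167 eef [0.5027 0.2065 0.0607] tool cm [-0.17 -0.05  0.07] yaw y -14.96 tilt [ 0.e+00 -1.e-04 -1.e+00] F [-0.2  0.2  0.5] q [-0.05  0.56 -0.61  1.9   0.43  0.81 -1.15] open -0.0005 grip 0.0
```

```bash
for i in 1; do python3 -m inch '[[0,0,0.15,0,0,0,255],[0,0,0,0,0,0,255]]'
python3 -m inch '[[0,0,0.15,0,0,0,255],[0,0,0,0,0,0,255]]';python3 -m inch '[[0,0,0.1,0,0,0,255],[0,0,0,0,0,0,255]]'; done
python3 - <<'E'
from h import *
a=viewer.camera("scene");w=viewer.camera("wrist")
c=cv2.resize(a[150:260,270:430],None,fx=4,fy=4,interpolation=cv2.INTER_CUBIC)
w=cv2.resize(w,(584,440));cv2.imwrite("pics/p1.png",c[:,:,::-1])
E
```

```text
time: 4.48
eef_pos: [0.5026, 0.2065, 0.0591]
tool_rot: [0.793, 0.609, -0.0, -0.0]
force: [-0.3, -0.1, 0.7]
opening: 0.0001
grip_force: 0.0
time: 4.65
eef_pos: [0.5026, 0.2065, 0.0575]
tool_rot: [0.793, 0.609, -0.0, -0.0]
force: [0.2, 0.3, 0.6]
opening: 0.0002
grip_force: 0.0
time: 4.82
eef_pos: [0.5026, 0.2065, 0.0565]
tool_rot: [0.793, 0.609, -0.0, 0.0]
force: [-0.0, 0.9, -0.1]
opening: 0.0001
grip_force: 0.0
```

View pics/p1.png

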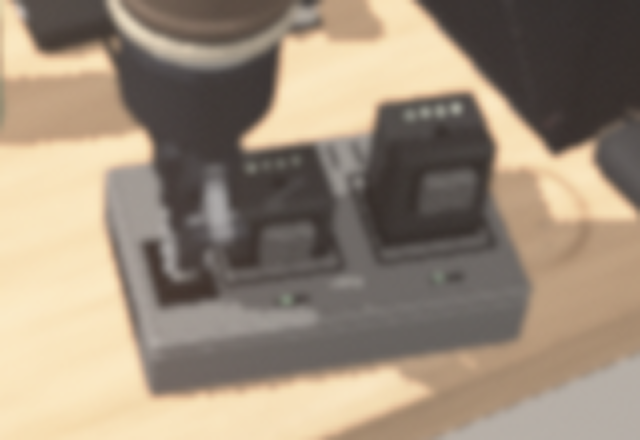

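The crop shows the closed fingertips at about (185,275), on the rocker, which covers (150-215, 240-300). I'll press until the deck resists.

```bash
python3 -m inch '[[0,0,0.15,0,0,0,255]]'
python3 -m inch '[[0,0,0.15,0,0,0,255]]';python3 -m inch '[[0,0,0,0,0,0,255]]'
```

```text
time: 5.0
eef_pos: [0.5028, 0.2067, 0.0554]
tool_rot: [0.793, 0.609, 0.0, 0.0]
force: [-0.2, -0.6, 0.6]
opening: 0.0
grip_force: 0.0
time: 5.08
eef_pos: [0.5028, 0.2066, 0.0537]
tool_rot: [0.793, 0.609, 0.0, 0.0]
force: [-0.2, 0.2, -0.4]
opening: 0.0001
grip_force: 0.0
time: 5.17
eef_pos: [0.5025, 0.2064, 0.0534]
tool_rot: [0.793, 0.609, -0.0, -0.0]
force: [-0.2, -0.1, 0.3]
opening: -0.0
grip_force: 0.0
```

```bash
for i in 1; do python3 -m inch '[[0,0,0.15,0,0,0,255]]'
python3 -m inch '[[0,0,0.15,0,0,0,255]]';python3 -m inch '[[0,0,0.15,0,0,0,255]]';done | grep -E "eef|force: \["
python3 - <<'E'
from h import *
import pickle
o=robot.get_obs();w=viewer.camera("wrist");cv2.imwrite("pics/p2.png",w[:,:,::-1]);pickle.dump(o,open("w2.pkl","wb"))
E
```

```text
eef_pos: [0.5027, 0.2066, 0.0522]
force: [-0.5, 0.2, -0.0]
eef_pos: [0.5027, 0.2066, 0.0506]
force: [-0.3, 0.0, 0.4]
eef_pos: [0.5027, 0.2065, 0.049]
force: [0.2, -0.4, -0.3]
```

View pics/p2.png

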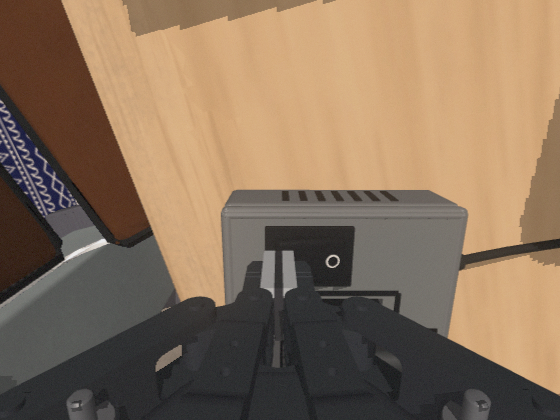

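The fingertips sit at (279,250), over the front half of the rocker, which spans columns 265-354. There is no reaction force yet, so I'll continue down in guarded steps.

```bash
for i in 1; do python3 -m inch '[[0,0,0.2,0,0,0,255]]'
python3 -m inch '[[0,0,0.2,0,0,0,255]]';python3 -m inch '[[0,0,0.2,0,0,0,255]]';done | grep -E "eef|force: \["
```

```text
eef_pos: [0.5028, 0.2066, 0.0472]
force: [0.5, 0.6, -1.0]
eef_pos: [0.5027, 0.2066, 0.0451]
force: [-0.1, 1.0, -0.7]
eef_pos: [0.5027, 0.2065, 0.043]
force: [0.1, 0.1, -0.4]
```

Run:
```python
from h import *
s=viewer.get_calibration("scene");t=viewer.get_calibration("top")
for z in(.035,.0485,.06,.075): print(z,proj(s,[.5027,.2065,z]),(proj(s,[.5027,.2065,z])-[270,150])*4)
o=robot.get_obs();print(o['eef_pos'],o['force'],o['joint_efforts'],o['grip_force'])
a=viewer.camera("scene")
c=cv2.resize(a[170:250,290:370],None,fx=7,fy=7,interpolation=cv2.INTER_CUBIC);cv2.imwrite("pics/p3.png",cv2.convertScaleAbs(c[:,:,::-1],alpha=1.5,beta=15))
```

```text
0.035 [[314.85679415 227.7123487 ]] [[179.4271766 310.8493948]]
0.0485 [[315.12857159 223.7541593 ]] [[180.51428635 295.01663718]]
0.06 [[315.36415573 220.3230921 ]] [[181.4566229 281.2923684]]
0.075 [[315.67722661 215.76350141]] [[182.70890645 263.05400563]]
[0.50269295 0.20654631 0.04299181] [ 0.12813228  0.12505388 -0.4182772 ] [ 1.42961070e-01 -6.37974501e+01 -9.48947221e+00 -2.20776916e+01
 -5.56536578e-02  1.01328199e-01  5.76487812e-02] 0.0
```

View pics/p3.png

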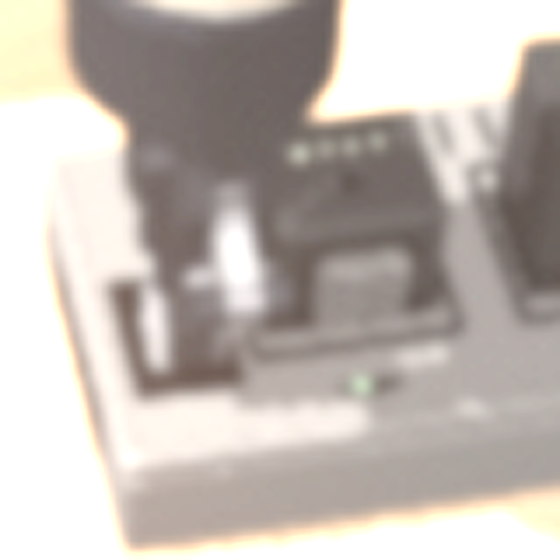

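The crop shows the fingertips at about (190,360), which puts them near z = 0.056. They are therefore roughly 13 mm behind where I assumed and only just at the rocker, so I'll keep going down in guarded steps.

```bash
for i in 1; do python3 -m inch '[[0,0,0.15,0,0,0,255]]'
python3 -m inch '[[0,0,0.15,0,0,0,255]]';python3 -m inch '[[0,0,0.15,0,0,0,255]]';done | grep -E "eef|force: \["
```

```text
eef_pos: [0.5026, 0.2065, 0.0416]
force: [-1.4, -0.6, 4.0]
eef_pos: [0.5023, 0.2067, 0.0402]
force: [-2.4, -0.2, 3.0]
eef_pos: [0.5023, 0.2068, 0.0387]
force: [-3.7, 1.0, 5.0]
```

```bash
for i in 1; do python3 -m inch '[[0,0,0.15,0,0,0,255]]'
python3 -m inch '[[0,0,0.15,0,0,0,255]]';python3 -m inch '[[0,0,0.1,0,0,0,255]]';python3 -m inch '[[0,0,0.1,0,0,0,255]]';done | grep -E "eef|force: \["
```

```text
eef_pos: [0.5019, 0.2069, 0.0372]
force: [-4.9, 0.5, 4.7]
eef_pos: [0.502, 0.207, 0.0361]
force: [-9.0, -3.5, 28.6]
eef_pos: [0.5021, 0.2069, 0.036]
force: [-11.6, -4.8, 34.4]
eef_pos: [0.5022, 0.207, 0.0357]
force: [-14.0, -5.9, 44.6]
```

The rocker has bottomed out after about 6 mm of travel, so it is off. Next: lift, open, and move over the long pack.

```bash
python3 -m inch '[[0,0,-3,0,0,0,255],[0,0,-4,0,0,0,255],[0,0,-4,0,0,0,255],[0,0,-2.4,0,0,0,0],[0,0,0,0,0,0,0]]' 40 | grep -E "eef|force: \["; python3 to.py 0.4992 0.0637 0.17
```

```text
eef_pos: [0.5055, 0.2085, 0.1732]
force: [0.6, 0.3, -1.2]
t 6.7667 eef [0.5055 0.2085 0.1732] tool cm [-14.15   3.13   0.27] yaw y -14.97 tilt [ 0.0083  0.0035 -1.    ] F [ 0.6  0.3 -1.2] q [ 0.01  0.43 -0.68  1.78  0.31  1.03 -1.05] open 0.0231 grip 0.0
```

```bash
python3 -m inch '[[-3.5,0.7,0,0,0,0,0],[-3.5,0.8,0,0,0,0,0],[-3.5,0.8,0,0,0,0,0],[-3.6,0.8,0,0,0,0,0],[0,0,0,0,0,0,0]]' | grep -E "eef|force: \["; python3 -m inch '[[0,0,0,0,0,0,0],[0,0,0,0,0,0,0]]';python3 to.py 0.4992 0.0637 0.17
python3 - <<'E'
from h import *
import pickle
o=robot.get_obs();w=viewer.camera("wrist");cv2.imwrite("pics/g1.png",w[:,:,::-1]);pickle.dump(o,open("w3.pkl","wb"))
E
```

```text
eef_pos: [0.4959, 0.0534, 0.1666]
force: [0.5, -0.6, -0.5]
time: 7.35
eef_pos: [0.4963, 0.0625, 0.1676]
tool_rot: [0.793, 0.609, 0.0, -0.0]
force: [-0.3, -0.1, -0.3]
opening: 0.0855
grip_force: 0.0
t 7.35 eef [0.4963 0.0625 0.1676] tool cm [ 0.19  0.25 -0.24] yaw y -15.0 tilt [ 2.e-04  3.e-04 -1.e+00] F [-0.3 -0.1 -0.3] q [ 0.29  0.36 -0.67  1.89  0.27  0.98 -0.76] open 0.0855 grip 0.0
```

View pics/g1.png

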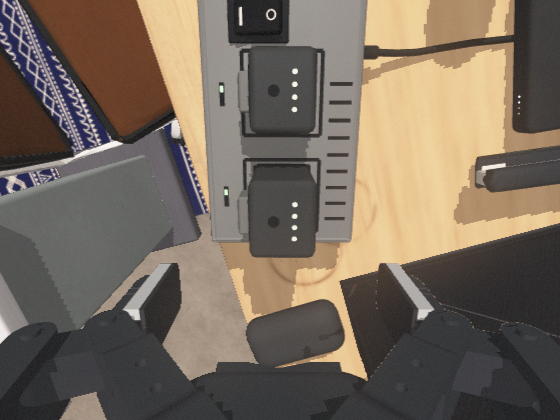

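The wrist view shows the long pack's top spanning about (252-316, 178-257), centred at (284,217) with its button at column 244. It is nearly centred between the open fingers at columns 165 and 395. I'll shift about 3 mm in tool +x and +y, then descend.

```bash
python3 -m inch '[[0.3,0.3,0,0,0,0,0],[0,0,2.5,0,0,0,0],[0,0,2.5,0,0,0,0],[0,0,2.2,0,0,0,0],[0,0,0,0,0,0,0]]' | grep -E "eef|force: \["; python3 -m inch '[[0,0,1.5,0,0,0,0],[0,0,1.2,0,0,0,0],[0,0,1.2,0,0,0,0],[0,0,0,0,0,0,0],[0,0,0,0,0,0,0]]';python3 to.py 0.4992 0.0637 0.056
python3 - <<'E'
from h import *
a=viewer.camera("scene")
c=cv2.resize(a[120:240,320:440],None,fx=5,fy=5,interpolation=cv2.INTER_CUBIC);cv2.imwrite("pics/g2.png",cv2.convertScaleAbs(c[:,:,::-1],alpha=1.5,beta=15))
E
```

```text
eef_pos: [0.4976, 0.0653, 0.0922]
force: [0.2, -1.1, -0.0]
time: 8.23
eef_pos: [0.5001, 0.0655, 0.0573]
tool_rot: [0.793, 0.61, 0.0, -0.0]
force: [0.0, -0.6, 0.2]
opening: 0.0855
grip_force: 0.0
t 8.2333 eef [0.5001 0.0655 0.0573] tool cm [-0.2  -0.05  0.13] yaw y -14.88 tilt [-1.e-04  3.e-04 -1.e+00] F [ 0.  -0.6  0.2] q [ 0.21  0.51 -0.59  2.    0.41  0.75 -0.89] open 0.0855 grip 0.0
```

View pics/g2.png

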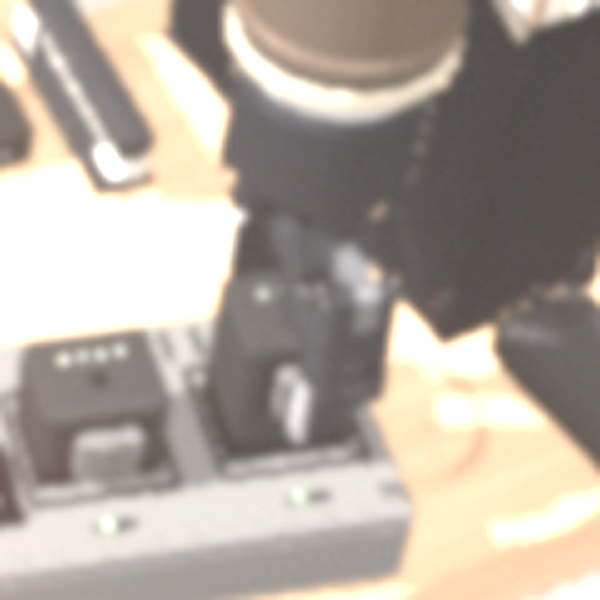

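The crop shows the front finger's pad at (290,400), in front of the long pack's button. I'll check the tip height, then close.

```bash
python3 - <<'E'
from h import *
s=viewer.get_calibration("scene")
c,sn=.9668,-.2554
for l in(-.045,-.031):
  p=np.array([c*l-sn*-.06+.516,sn*l+c*-.06+.1213])
  for z in(.06,.07,.08,.094,.106): print(l,z,((proj(s,np.r_[p,z])-[320,120])*5).round())
E
python3 -m inch '[[0,0,0,0,0,0,60],[0,0,0,0,0,0,90],[0,0,0,0,0,0,110],[0,0,0,0,0,0,130],[0,0,0,0,0,0,150]]' 45
python3 -m inch '[[0,0,0,0,0,0,200],[0,0,0,0,0,0,200],[0,0,0,0,0,0,200],[0,0,0,0,0,0,200]]' 45
```

```text
-0.045 0.06 [[304. 473.]]
-0.045 0.07 [[307. 458.]]
-0.045 0.08 [[310. 442.]]
-0.045 0.094 [[315. 420.]]
-0.045 0.106 [[319. 401.]]
-0.031 0.06 [[294. 448.]]
-0.031 0.07 [[297. 433.]]
-0.031 0.08 [[300. 417.]]
-0.031 0.094 [[305. 395.]]
-0.031 0.106 [[309. 376.]]
time: 8.7
eef_pos: [0.4997, 0.0648, 0.0575]
tool_rot: [0.793, 0.609, 0.0, 0.0]
force: [-3.3, 0.4, 8.4]
opening: 0.0457
grip_force: 46.2
time: 9.03
eef_pos: [0.4998, 0.0648, 0.0575]
tool_rot: [0.793, 0.609, 0.0, 0.0]
force: [-3.6, 0.8, 8.8]
opening: 0.0453
grip_force: 46.2
```

The grip has settled at 45 mm with 46 N. I'll test with a small lift, staying below the 4.5 mm at which the latch counts as forced.

```bash
for i in 1; do python3 -m inch '[[0,0,-0.1,0,0,0,200]]';python3 -m inch '[[0,0,-0.1,0,0,0,200]]';python3 -m inch '[[0,0,-0.1,0,0,0,200]]';python3 -m inch '[[0,0,0,0,0,0,200]]';done | grep -vE "rot|time"
```

```text
eef_pos: [0.4997, 0.0645, 0.0579]
force: [0.8, -1.2, -4.6]
opening: 0.0455
grip_force: 46.7
eef_pos: [0.4997, 0.0642, 0.0587]
force: [-0.4, -0.0, -4.3]
opening: 0.0455
grip_force: 46.7
eef_pos: [0.4998, 0.0641, 0.0596]
force: [-0.7, 0.2, -4.4]
opening: 0.0459
grip_force: 46.7
eef_pos: [0.4999, 0.0642, 0.0597]
force: [0.1, -0.4, -3.0]
opening: 0.0454
grip_force: 46.7
```

The force equals the pack's weight alone, so the hook is free. One more millimetre to check, then I'll pull straight up.

```bash
python3 -m inch '[[0,0,-0.15,0,0,0,200],[0,0,0,0,0,0,200]]'| grep -vE "rot|time"
```

```text
eef_pos: [0.4999, 0.0643, 0.0613]
force: [0.2, -0.3, -3.9]
opening: 0.0458
grip_force: 46.8
```

```bash
for i in 1; do python3 -m inch '[[0,0,-0.7,0,0,0,200],[0,0,-1,0,0,0,200],[0,0,-1,0,0,0,200],[0,0,-1,0,0,0,200],[0,0,-1,0,0,0,200]]'; python3 -m inch '[[0,0,-1.5,0,0,0,200],[0,0,-2,0,0,0,200],[0,0,-2,0,0,0,200],[0,0,-1,0,0,0,200],[0,0,0,0,0,0,200]]';done | grep -vE "rot"
python3 - <<'E'
from h import *
w=viewer.camera("wrist");b=viewer.camera("top")
im=np.hstack([w[:,:],b[100:300,100:460].repeat(2,0)[:420,:240] if 0 else cv2.resize(b[130:290,120:440],(560,280))[:280].__class__((420,560,3),dtype=np.uint8)*0]) if 0 else np.vstack([cv2.resize(w,(400,300)),cv2.resize(b[130:290,120:440],(400,200))])
cv2.imwrite("pics/l1.png",im[:,:,::-1]);cv2.imwrite("pics/l1_top.png",b[:,:,::-1])
E
python3 to.py 0.54 0.404 0.16
```

```text
time: 9.95
eef_pos: [0.5002, 0.0645, 0.1097]
force: [-0.3, -0.4, -3.6]
opening: 0.0456
grip_force: 47.2
time: 10.37
eef_pos: [0.5014, 0.0649, 0.176]
force: [0.5, 0.4, -4.9]
opening: 0.0456
grip_force: 47.4
t 10.4667 eef [0.4998 0.0642 0.1731] tool cm [33.87 -4.91  1.3 ] yaw y -14.99 tilt [ 5.e-04 -4.e-04 -1.e+00] F [-1.1 -0.1 -5.2] q [ 0.29  0.36 -0.68  1.88  0.27  0.99 -0.76] open 0.0454 grip 47.33288794755936
```

View pics/l1.png

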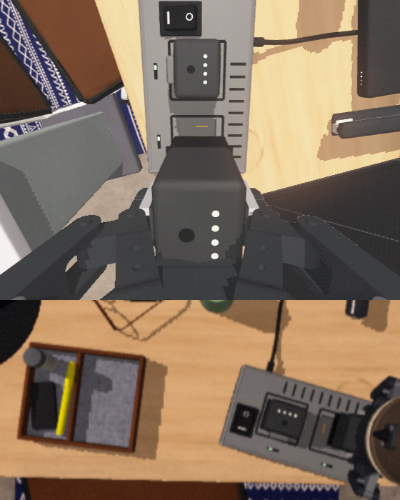

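The wrist view shows the pack gripped at (200,205) and clear of its bay, with the short pack still in its bay at (197,68). The top crop shows the tray's empty compartment at about (108,400). I'll carry the pack across.

```bash
for i in 1; do python3 -m inch '[[1.2,-0.2,0,0,0,0,200],[2.4,-0.3,0,0,0,0,200],[3,-0.4,0,0,0,0,200],[3,-0.4,0,0,0,0,200],[3,-0.4,0,0,0,0,200]]'; python3 -m inch '[[3,-0.4,0,0,0,0,200],[3,-0.5,0,0,0,0,200],[3,-0.5,0,0,0,0,200],[3,-0.5,0,0,0,0,200],[3,-0.4,0,0,0,0,200]]';python3 -m inch '[[3,-0.5,0,0,0,0,200],[2,-0.3,0,0,0,0,200],[0.8,-0.1,0,0,0,0,200],[0,0,0,0,0,-3,200],[0,0,0,0,0,-3,200]]'; python3 -m inch '[[0,0,0,0,0,-3.2,200],[0,0,0,0,0,0,200],[0,0,0,0,0,0,200]]'; done | grep -E "eef|open|force: \["
python3 to.py 0.5415 0.4085 0.048
```

```text
eef_pos: [0.5153, 0.1911, 0.1716]
force: [0.9, 0.4, -4.1]
opening: 0.0455
eef_pos: [0.5316, 0.3423, 0.1711]
force: [0.6, -0.8, -4.0]
opening: 0.0457
eef_pos: [0.538, 0.3998, 0.1711]
force: [0.7, -1.1, -3.9]
opening: 0.0455
eef_pos: [0.5386, 0.3987, 0.1718]
force: [-0.1, 0.4, -4.7]
opening: 0.0455
t 11.9667 eef [0.5386 0.3987 0.1718] tool cm [ 1.02  0.21 12.37] yaw y -5.88 tilt [-0.0016 -0.0016 -1.    ] F [-0.1  0.4 -4.7] q [-0.31  0.64 -0.68  1.46  0.41  1.19 -1.15] open 0.0455 grip 47.31214642524719
```

```bash
for i in 1; do python3 -m inch '[[1,0.2,0,0,0,0,200],[0,0,2,0,0,0,200],[0,0,2.5,0,0,0,200],[0,0,2.5,0,0,0,200],[0,0,1.5,0,0,0,200]]'; python3 -m inch '[[0,0,1,0,0,0,200],[0,0,0.5,0,0,0,200],[0,0,0,0,0,0,200],[0,0,0,0,0,0,200]]';done | grep -E "eef|open|force: \["
python3 to.py 0.5415 0.4085 0.048
python3 - <<'E'
from h import *
a=viewer.camera("scene");b=viewer.camera("top")
im=np.hstack([cv2.resize(a[190:310,130:270],(420,360)),cv2.resize(b[150:270,120:250],(390,360))])
cv2.imwrite("pics/d1.png",im[:,:,::-1])
E
```

```text
eef_pos: [0.5412, 0.4087, 0.0851]
force: [-0.7, -0.7, -4.3]
opening: 0.0455
eef_pos: [0.5421, 0.4101, 0.0739]
force: [0.1, 0.3, -4.4]
opening: 0.0458
t 12.7167 eef [0.5421 0.4101 0.0739] tool cm [-0.17 -0.05  2.59] yaw y -5.79 tilt [ 7.e-04  8.e-04 -1.e+00] F [ 0.1  0.3 -4.4] q [-0.34  0.74 -0.63  1.53  0.48  1.03 -1.21] open 0.0458 grip 47.390204071998596
```

View pics/d1.png

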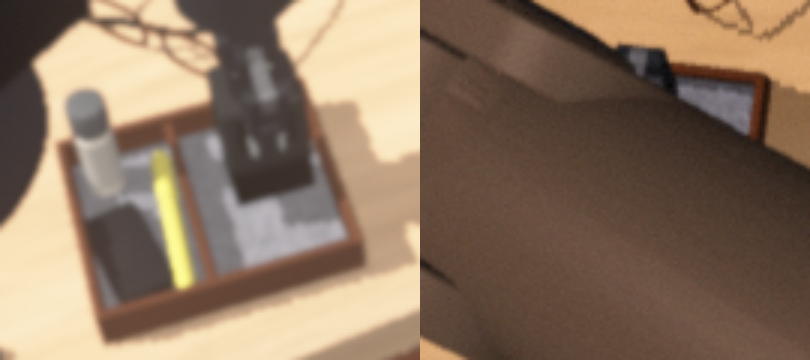

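The scene crop shows the pack hanging inside the empty compartment, with its foot at (275,195), clear of the divider at (190,190) and the outer wall. I'll lower it with force checks.

```bash
for i in 1; do python3 -m inch '[[-0.1,0,1,0,0,0,200],[0,0,0.8,0,0,0,200],[0,0,0.3,0,0,0,200],[0,0,0,0,0,0,200]]'; python3 -m inch '[[0,0,0.2,0,0,0,200],[0,0,0,0,0,0,200]]';python3 -m inch '[[0,0,0.15,0,0,0,200],[0,0,0,0,0,0,200]]';done | grep -E "eef|open|force: \["
```

```text
eef_pos: [0.5411, 0.4076, 0.0507]
force: [-0.3, -1.2, -4.2]
opening: 0.0456
eef_pos: [0.5416, 0.4085, 0.0499]
force: [0.5, -0.7, -4.3]
opening: 0.0456
eef_pos: [0.5417, 0.4086, 0.0487]
force: [0.1, 0.9, -4.7]
opening: 0.0455
```

```bash
for i in 1; do python3 -m inch '[[0,0,0.1,0,0,0,200],[0,0,0,0,0,0,200]]'; python3 -m inch '[[0,0,0.1,0,0,0,200],[0,0,0,0,0,0,200]]';python3 -m inch '[[0,0,0.08,0,0,0,200],[0,0,0,0,0,0,200]]';done | grep -E "eef|force: \["
```

```text
eef_pos: [0.5418, 0.4086, 0.0477]
force: [-0.6, -0.7, -4.3]
eef_pos: [0.5419, 0.4087, 0.0477]
force: [-2.1, -2.6, 2.9]
eef_pos: [0.5419, 0.4088, 0.0476]
force: [-3.7, -3.4, 11.0]
```

The pack is on the floor. I'll release it gently and rise straight up.

```bash
for i in 1; do python3 -m inch '[[0,0,0,0,0,0,90],[0,0,0,0,0,0,60],[0,0,0,0,0,0,20],[0,0,0,0,0,0,0],[0,0,0,0,0,0,0]]' 20; python3 -m inch '[[0,0,0,0,0,0,0],[0,0,-1.5,0,0,0,0],[0,0,-3,0,0,0,0],[0,0,-4,0,0,0,0],[0,0,-4,0,0,0,0]]';python3 -m inch '[[0,0,-4,0,0,0,0],[-4,0,0,0,0,0,0],[-4,0,0,0,0,0,0],[-4,0,0,0,0,0,0],[-4,0,0,0,0,0,0]]';python3 -m inch '[[-3,0,0,0,0,0,0],[0,0,0,0,0,0,0],[0,0,0,0,0,0,0]]'; done | grep -E "eef|open|force: \["
python3 - <<'E'
from h import *
a=viewer.camera("scene")
im=cv2.resize(a[130:320,130:420],None,fx=2.7,fy=2.7,interpolation=cv2.INTER_CUBIC)
cv2.imwrite("pics/e1.png",im[:,:,::-1])
E
```

```text
eef_pos: [0.5418, 0.4087, 0.0459]
force: [0.4, 0.8, -0.8]
opening: 0.0856
eef_pos: [0.5411, 0.4082, 0.1728]
force: [1.2, 1.0, 0.2]
opening: 0.0858
eef_pos: [0.5252, 0.2481, 0.2122]
force: [0.4, -0.2, -0.4]
opening: 0.0852
eef_pos: [0.5231, 0.2174, 0.2121]
force: [-0.7, 1.2, 0.7]
opening: 0.0852
```

View pics/e1.png

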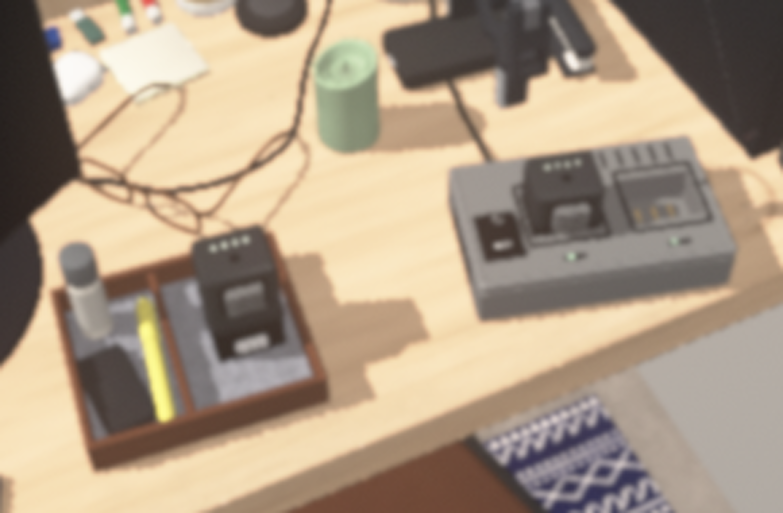

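The pack stands upright in the empty compartment, at about (240,295). The short pack is still clipped in at (565,190), and the robot is clear.

```bash
python3 -c "
from bench import order; print(order.sign_off())"
```

```text
the job is handed in; nothing more can be done
None
```

The job is handed in, with no verdict returned: charger pressed off (rocker felt to its stop), long pack drawn out with its button squeezed and set down upright in the tray's empty compartment, short pack still in its bay; I viewed 12 pictures, two over the limit of 10.

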